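# Swap the wrong sample bottle in the analyser rack

## Robot

A 6-joint arm with a two-finger parallel gripper is mounted at the origin on the work surface. World frame = base frame: x ahead of the robot, y to its left, z up, the work surface at z = 0. Lengths are in m, angles in rad, forces in N, time in s.
With the tool pointing down it reaches from about 0.225 to 0.875 m from the base axis. Payload 3.4 kg.
Tool frame: the origin (TCP) lies between the finger pads; the fingertips stand 8 mm ahead of it and the grasp point (between the pads) lies 11 mm behind it; z points along the fingers, y is the line along which they close (so a half turn about z gives the same grasp; the last joint's range is limited). The gripper opens to 85 mm and grips with 20 to 120 N. Pads are 22 mm wide; open, the fingers measure 114 mm over their backs; the gripper's body (76 mm by 85 mm) begins 54 mm behind the grasp point. The pads swing forward as they close: fully open they stand 13 mm farther back than shut.
Start: joints at [-1.309, 0.276, 1.505, -0, 1.361, -0.121], TCP at [0.215, -0.533, 0.239] pointing down, gripper open.
Joint ranges: [-2.89, 2.89], [-0.75, 2.08], [0.22, 2.7], [-1.18, 4.32], [0.11, 2.71], [-2.7, 2.7]. Speed limits (rad/s): [2.57, 2.57, 3.14, 3.14, 3.14, 3.14].

## Interface

Orientations are given as a unit quaternion [w, x, y, z].
In Python, from rig import manip, optics, finder gives the robot as it stands.
- The arm moves only by the tool servo_tool, never from a script. Its argument "increments" is a list of rows, each a list of 7 numbers: the shift along the tool's x, y, z in cm, then the turn, a rotation vector about the tool's x, y, z in degrees, then the closure, from -1 (fully open) to 1 (shut). In form: [[x, y, z, rx, ry, rz, gripper], ...]. A call has exactly 5 rows; each row shifts and turns the commanded pose from where the row before left it, along the tool's axes as they then stand; what a row does not reach is not made up. A row lasts 1/10 s, in which the tool goes at most 50 mm and 8.59 degrees, less where a joint would pass 70% of its speed; a pose out of reach is approached as far as the arm can. A call is refused whole if a number of a shift passes 5 or a number of a turn 8.59, either way. A call with a gripper value outside its range is refused whole. The fingers move at their own pace and stop on an object; "squeeze" is the grip in N (left out, the last holds). Time passes only in rows, so rows that do not move let the fingers close, or fill a call up. It gives the time, the measured TCP pose, the force, the opening and the grip force at its end, in the units of the state.
- manip.get_state(): the state, without advancing time (a new reading comes with each control period).
- optics.get_image(name): name is "side" or "top" or "wrist"; returns the picture (384x512x3 uint8, red, green, blue); there is no depth.
- optics.get_calibration(name): a dict with "fov_y" (degrees; the focal length in pixels is half the picture's height over the tangent of half this angle, whatever the lens; pixels are square), "cx", "cy" (the principal point, pixels), "dist_coeffs" ([k1, k2, p1, p2, k3] as OpenCV has them; the pictures are not rectified), "world_to_cam" (4x4, takes a point from world to camera coordinates). Camera axes: x right, y down, z forward; pixel columns grow to the right and rows downward; lengths in m; the calibration is good to about 2 mm. A picture is of the moment at which its call begins: read the wrist's pose just before it. get_calibration takes no time and is no camera call; for the wrist camera it gives the pose at the moment of the call.
- manip.sign_off(): hands the job in; it is judged then, once.
Trained networks look in the newest picture that a camera, given by its name, has taken for a name from the list of things; names that differ only in an ending like _2 or _b are one class to them, and where a whole thing is asked for, a point or a joint stands for the part that bears it (a point fixed in the world has none). Each returns a list of dicts, best first, with "p" (0 to 1); they miss things now and then, are a little off and sometimes report something else, mostly with a low value. They report only what shows in the picture. A call takes as long as a camera call.
- finder.silhouettes(label, camera): "region" (384x512 bool, what is visible of it) and "box" ([centre column, centre row, width, height] in pixels, round what is visible of it).
- finder.tip_of(label, camera): "at" ([column, row] in pixels: a listed point, or the origin of a listed thing).
The state is a dict: "clock": time; "qpos": joint angles; "qd": joint speeds; "effort": joint torques, N m; "position": TCP position; "ee_rot": TCP orientation; "contact_force": force on the tool from outside, world axes, zero at the start; "moment": the same for the moment, N m; "width": finger opening in m; "gripper_force": force on a finger pad.
Only numpy, scipy, OpenCV 4.12 (cv2) and the standard library are available. Lean on these libraries where they do the work, as an engineer would, in place of code of your own. Each camera call takes 0.05 s, during which the arm holds its last target. There are 200 camera calls.

## Task

The three bottles in the sloping rack should all be blue-capped, but an orange-capped one has got in: take it out and lay it in the cradle of the red reject tray, then lay the blue-capped bottle from the wooden stock board in the place it leaves, cap uphill and fully down in its cradle like its neighbours. Set bottles down rather than drop them, and leave the two good bottles and the green-capped one where they lie.

Things in the scene. Friction and masses are not known exactly. Their poses are not given: they have to be found in the camera images.
- wrong_mid (a point): The wrong bottle: white, orange cap and band, lying on its side in one of the rack cradles, cap uphill. Barrel 38 mm diameter, 105 mm long; cap 32 mm diameter; 140 mm long in all; 0.1 to 0.25 kg. Point: on the axis at mid-barrel, 56 mm from the bottom end (grip here, across y). x: along the axis to the cap; z: square out of what it lies on; y: level, across.
- spare_mid (a point): White plastic bottle with blue cap and band, same shape, size, point and axes as wrong_mid. The replacement: lies level in one of the two cradles of the stock board, cap away from the robot, axis 43 mm above the table.
- good1_mid (a point): White plastic bottle with blue cap and band, same shape, size, point and axes as wrong_mid. A correct bottle, already in the rack.
- good2_mid (a point): White plastic bottle with blue cap and band, same shape, size, point and axes as wrong_mid. The other correct bottle, already in the rack.
- other_mid (a point): White plastic bottle with green cap and band, same shape, size, point and axes as wrong_mid. Bystander in the other cradle of the stock board, 85 mm beside the replacement.
- bay_mid (a point): Middle of three cradles, 85 mm apart, on the fixed rack: grey deck, 270 mm wide, rising at 30 degrees away from the robot, with a 36 mm high stop lip along its lower edge, 2.5 mm clear of the bottles. Point: where the mid-barrel of a bottle lying in this cradle belongs, 82 mm above the table, 31 mm off the deck. x: uphill along the slope (cap end); y: left along the row; z: square out of the slope.
- bay_left (a point): The same for the left cradle (y higher, seen from the robot). Every cradle, in rack, stock and tray, is a pair of white V-blocks rising 22 mm from their surface, each 14 mm long, centred 35 mm either side of mid-barrel: a 56 mm gap between them for the fingers. A laid bottle centres itself in them, and its axis lies 31 mm above the surface.
- bay_right (a point): The same for the right cradle (lower y, seen from the robot).
- reject_bay (a point): Fixed red reject tray, 200 x 150 mm, walls 28 mm high, 5 mm thick, with one level cradle in its centre, open at both ends: a bottle may lie either way round. Point: where the mid-barrel of a bottle in it belongs, 36 mm above the table, 31 mm above the tray floor. x: along the cradle (the 200 mm side), away from the robot; z up.
- stock_mid (a point): Fixed wooden stock board, 170 x 180 x 12 mm, on the other side of the rack from the reject tray (sides vary), with two level cradles 42.5 mm either side of this point along y. Point: midway between the two mid-barrels, 43 mm above the table. x: along the cradles, away from the robot; z up.

How it is judged:
By the outcome, as a careful person would: the job done as asked, in the order asked, and still so for the second after the job is handed in, with the robot touching nothing.
It also fails if it takes over 66 s, if anything falls off the work surface, if the arm or the gripper's body presses on something with over 40 N, if the wrist force passes 120 N, or if a joint passes its speed limit or range.

## Working session

There is one attempt and no reset: what is moved stays moved. The work goes in short steps, Python scripts to look and compute and a tool call to move; the robot and the scene stay as the last step left them, time stands still between calls to the robot, and variables do not carry over. Pictures are saved under pics/ and viewed, at most 10 in all, crops included, and the job is handed in when it is done.

Besides the shell and the picture viewer there is one more tool, called as a command line: name --pt "numbers of a row" for each row, then --argument value for the rest. servo_tool: Moves the arm, as the interface text tells. Its arguments: {"type":"object","properties":{"increments":{"type":"array","items":{"type":"array","items":{"type":"number"}}},"squeeze":{"type":"number"}},"required":["increments"]}

```bash
mkdir -p pics; ls; python3 - <<'E'
from rig import manip, optics, finder
import cv2,numpy as np
ims=[]
for c in ["side","top"]:
    im=optics.get_image(c); cv2.imwrite(f"pics/{c}0.png",im[:,:,::-1])
    k=optics.get_calibration(c); print(c,k["fov_y"],k["cx"],k["cy"],k["dist_coeffs"],np.round(k["world_to_cam"],3).tolist())
    for l in ["wrong_mid","spare_mid","good1_mid","other_mid","bay_mid","bay_left","bay_right","reject_bay","stock_mid"]:
        print(l,[(np.round(d["at"],1).tolist(),round(d["p"],2)) for d in finder.tip_of(l,c)[:4]])
print(manip.get_state())
E
```

```text
pics
side 57.14229648295122 254.59698754730766 189.31197488235142 [-0.02718986  0.          0.          0.          0.        ] [[-0.945, -0.328, 0.007, 0.513], [-0.204, 0.571, -0.795, 0.179], [0.257, -0.753, -0.606, 0.863], [0.0, 0.0, 0.0, 1.0]]
wrong_mid [([221.5, 183.5], 0.87), ([220.2, 181.6], 0.68)]
spare_mid [([242.7, 285.7], 0.83)]
good1_mid [([209.5, 200.9], 0.92)]
other_mid []
bay_mid [([221.0, 183.5], 0.71)]
bay_left [([209.2, 201.1], 0.75)]
bay_right [([234.2, 163.0], 0.86)]
reject_bay [([310.7, 151.2], 0.64)]
stock_mid [([234.5, 298.5], 0.57)]
top 43.01955696266069 257.1055319550625 189.01889117947067 [-0.09634476  0.          0.          0.          0.        ] [[0.026, -1.0, -0.018, 0.025], [-0.993, -0.024, -0.111, 0.557], [0.111, 0.021, -0.994, 1.476], [0.0, 0.0, 0.0, 1.0]]
wrong_mid [([272.3, 160.0], 0.78)]
spare_mid [([182.0, 210.8], 0.97)]
good1_mid [([241.8, 158.1], 0.61)]
other_mid [([154.0, 209.1], 0.56)]
bay_mid [([275.0, 158.1], 0.66)]
bay_left [([244.1, 160.3], 0.56)]
bay_right [([298.0, 160.5], 0.57)]
reject_bay [([372.9, 225.5], 0.91)]
stock_mid []
{'clock': 1.0, 'qpos': array([-1.30900199e+00,  2.75875942e-01,  1.50488398e+00, -1.25160445e-05,
        1.36068920e+00, -1.21005050e-01]), 'qd': array([ 0.00142437,  0.00149728,  0.00159661,  0.00044699,  0.00041675,
       -0.00132281]), 'effort': array([-6.11481937e-04, -4.16671014e+01, -2.46104568e+01, -2.86944578e-04,
        2.30336254e-04,  7.60543202e-06]), 'position': array([ 0.21477216, -0.53342758,  0.23934814]), 'ee_rot': array([ 7.20190217e-05,  9.81738678e-01,  1.90234496e-01, -1.05754487e-06]), 'contact_force': array([0.50675853, 0.37187113, 0.52351517]), 'moment': array([-0.07644676, -0.01738615,  0.033628  ]), 'gripper_force': 0.0, 'width': 0.08550691382702548}
```

View pictures.

View pics/side0.png

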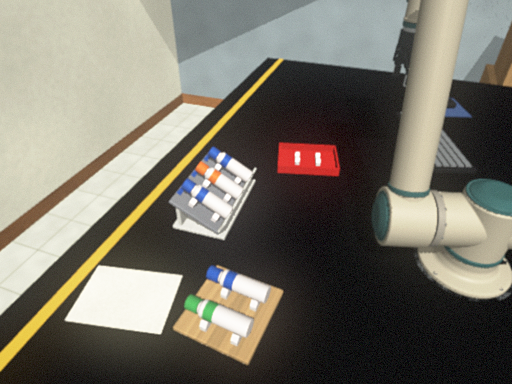

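View pics/top0.png

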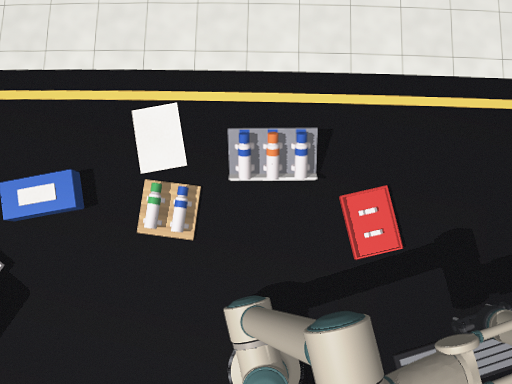

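```bash
cat > h.py <<'E'
from rig import manip, optics, finder
import cv2, numpy as np
from scipy.spatial.transform import Rotation as R
def cal(c):
    k=optics.get_calibration(c); f=192/np.tan(np.radians(k["fov_y"])/2)
    K=np.array([[f,0,k["cx"]],[0,f,k["cy"]],[0,0,1]]); return K,np.array(k["dist_coeffs"]),np.array(k["world_to_cam"])
def rays(C,px):
    K,d,T=C; u=cv2.undistortPoints(np.array(px,float).reshape(-1,1,2),K,d)[:,0]
    D=np.c_[u,np.ones(len(u))]@T[:3,:3]; return -T[:3,:3].T@T[:3,3],D
def onz(C,px,z):
    o,D=rays(C,px); return o+D*((z-o[2])/D[:,2])[:,None]
def proj(C,P):
    K,d,T=C; return cv2.projectPoints(np.array(P,float).reshape(-1,3),T[:3,:3],T[:3,3],K,d)[0][:,0]
def tri(Cs,pxs):
    A=np.zeros((3,3));b=np.zeros(3)
    for C,p in zip(Cs,pxs):
        o,D=rays(C,[p]); v=D[0]/np.linalg.norm(D[0]); M=np.eye(3)-np.outer(v,v); A+=M;b+=M@o
    return np.linalg.solve(A,b)
def state():
    s=manip.get_state(); q=s["ee_rot"]; return s,s["position"],R.from_quat([q[1],q[2],q[3],q[0]])
def delta(p,Rm,pt,Rt):
    "shift cm in tool axes now, total rotvec deg in tool axes"
    return np.round(Rm.inv().apply(np.array(pt)-p)*100,2),np.round((Rm.inv()*Rt).as_rotvec(degrees=True),2)
E
python3 - <<'E'
from h import *
T=cal("top");S=cal("side")
im=cv2.cvtColor(cv2.imread("pics/top0.png"),cv2.COLOR_BGR2HSV)
def rect(m,z,n):
    c=max(cv2.findContours(m.astype(np.uint8),cv2.RETR_EXTERNAL,cv2.CHAIN_APPROX_NONE)[0],key=cv2.contourArea)
    w=onz(T,c[:,0],z)[:,:2]; r=cv2.minAreaRect(w.astype(np.float32)); print(n,np.round(r[0],3),np.round(r[1],3),round(r[2],1))
h,s,v=im[...,0],im[...,1],im[...,2]
red=((h<6)|(h>174))&(s>150)&(v>60); red[:,:325]=0
rect(red,.024,"tray")
wood=(h>8)&(h<25)&(s>60)&(v>80); wood[:170]=0; wood[250:]=0;wood[:,:130]=0;wood[:,210:]=0
rect(wood,.012,"board")
for n,a,b in [("wrong",(272.3,160),(221.3,183.5)),("g1",(243,159),(209.5,201)),("right",(298,160.5),(234.2,163)),("spare",(182,210.8),(242.7,285.7)),("rej",(372.9,225.5),(310.7,151.2))]:
    print(n,np.round(tri([T,S],[a,b]),3))
# caps: colour centroids
def cent(m): 
    n,_,st,ce=cv2.connectedComponentsWithStats(m.astype(np.uint8)); return [np.round(ce[i],1).tolist()+[int(st[i,4])] for i in range(1,n) if st[i,4]>15]
print("blue",cent((h>105)&(h<125)&(s>150)&(v>60))); print("or",cent((h>6)&(h<16)&(s>190)&(v>120)))
# rack lip px edge & deck
print("lip", np.round(onz(T,[(228.5,180.5),(316.5,180.5),(228.5,128.5),(317,128.5)],.04),3).tolist())
E
```

```text
tray [ 0.463 -0.315] [0.204 0.158] 14.5
board [0.488 0.316] [0.182 0.173] 84.1
wrong [ 0.642 -0.006  0.077]
g1 [0.64  0.082 0.082]
right [ 0.636 -0.083  0.1  ]
spare [0.48  0.268 0.032]
rej [ 0.452 -0.318  0.044]
blue [[243.6, 136.0, 124], [301.0, 135.9, 113], [300.5, 152.0, 64], [244.0, 152.4, 62], [42.1, 195.0, 2617], [182.2, 190.5, 69], [180.4, 203.5, 63]]
or []
lip [[0.579, 0.127, 0.04], [0.586, -0.144, 0.04], [0.743, 0.132, 0.04], [0.749, -0.144, 0.04]]
```

```bash
cat >> h.py <<'E'
def slope(yaw,pitch):
    "tool orientation: x along bottle axis (uphill), y to the right, z into surface"
    return R.from_euler("z",yaw,degrees=True)*R.from_euler("y",-pitch,degrees=True)*R.from_euler("x",180,degrees=True)
def plan(pt,Rt):
    s,p,Rm=state(); print("t",round(s["clock"],2),"turn",delta(p,Rm,pt,Rt)[1],"then shift",np.round(Rt.inv().apply(np.array(pt)-p)*100,2))
E
python3 - <<'E'
from h import *
Rt=slope(1,30); n=-Rt.as_matrix()[:,2]; print(Rt.as_matrix().round(2).tolist())
plan(np.array([.636,-.004,.082])+.13*n,Rt)
E
```

```text
[[0.87, 0.02, 0.5], [0.02, -1.0, 0.01], [0.5, 0.0, -0.87]]
t 1.0 turn [-5.47 29.66 20.45] then shift [ 29.41 -52.2   22.15]
```

servo_tool --pt "0 0 0 -1.1 5.93 4.09 -0.4" --pt "0 0 0 -1.1 5.93 4.09 -0.4" --pt "0 0 0 -1.1 5.93 4.09 -0.4" --pt "0 0 0 -1.1 5.93 4.09 -0.4" --pt "0 0 0 -1.1 5.93 4.09 -0.4" --squeeze 40

```text
clock: 1.5
position: [0.2145, -0.5341, 0.2399]
ee_rot: [-0.001, 0.965, 0.007, 0.261]
contact_force: [0.1, 0.1, -0.3]
width: 0.0594
gripper_force: 0.0
```

servo_tool --pt "1.96 -3.48 1.48 0 0 0 -0.4" --pt "1.96 -3.48 1.48 0 0 0 -0.4" --pt "1.96 -3.48 1.48 0 0 0 -0.4" --pt "1.96 -3.48 1.48 0 0 0 -0.4" --pt "1.96 -3.48 1.48 0 0 0 -0.4"

```text
clock: 2.0
position: [0.334, -0.3561, 0.2241]
ee_rot: [-0.002, 0.966, 0.008, 0.259]
contact_force: [1.0, -0.2, 0.7]
width: 0.0595
gripper_force: 0.0
```

servo_tool --pt "1.96 -3.48 1.48 0 0 0 -0.4" --pt "1.96 -3.48 1.48 0 0 0 -0.4" --pt "1.96 -3.48 1.48 0 0 0 -0.4" --pt "1.96 -3.48 1.48 0 0 0 -0.4" --pt "1.96 -3.48 1.48 0 0 0 -0.4"

```text
clock: 2.5
position: [0.453, -0.1799, 0.2093]
ee_rot: [-0.002, 0.966, 0.008, 0.259]
contact_force: [0.1, -0.6, -0.2]
width: 0.0598
gripper_force: 0.0
```

servo_tool --pt "1.96 -3.48 1.48 0 0 0 -0.4" --pt "1.96 -3.48 1.48 0 0 0 -0.4" --pt "1.96 -3.48 1.48 0 0 0 -0.4" --pt "1.96 -3.48 1.48 0 0 0 -0.4" --pt "0 0 0 0 0 0 -0.4"

```text
clock: 3.0
position: [0.5492, -0.0354, 0.1969]
ee_rot: [-0.003, 0.966, 0.012, 0.259]
contact_force: [-0.1, -0.0, -0.1]
width: 0.0599
gripper_force: 0.0
```

```bash
python3 - <<'E'
from h import *
Rt=slope(1,30); n=-Rt.as_matrix()[:,2]
plan(np.array([.636,-.004,.082])+.13*n,Rt)
C=cal("wrist"); im=optics.get_image("wrist"); cv2.imwrite("pics/w1.png",im[:,:,::-1])
s,p,Rm=state(); print(p,s["width"],s["contact_force"])
T=C[2]; print("cam pos in tool",Rm.inv().apply(-T[:3,:3].T@T[:3,3]-p).round(3))
print("orient",(T[:3,:3]@Rm.as_matrix()).round(2).tolist())
E
```

```text
t 3.0 turn [-0.24 -0.02  0.41] then shift [ 1.82 -2.99  1.32]
[ 0.54811643 -0.03732169  0.19665292] 0.05972676452364006 [ 0.33890444 -0.2552832  -0.39549731]
cam pos in tool [ 0.07  -0.002 -0.134]
orient [[0.0, 1.0, 0.0], [-0.96, 0.0, -0.27], [-0.27, -0.0, 0.96]]
```

View pics/w1.png

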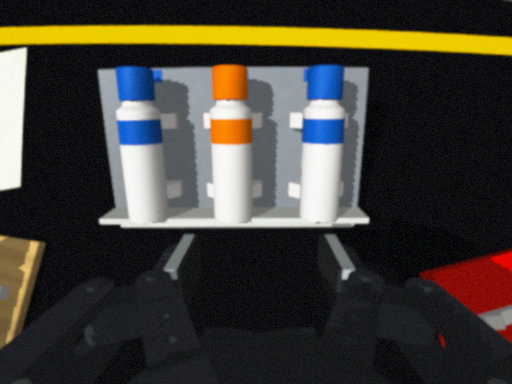

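```bash
cat >> h.py <<'E'
from scipy.optimize import least_squares
a=np.linspace(0,2*np.pi,40); ci=np.c_[0*a,np.cos(a),np.sin(a)]
BP=np.vstack([ci*[0,r,r]+[x,0,0] for x,r in [(-56,19),(49,19),(56,16),(84,16)]])/1000
def box(C,p,yaw,pitch):
    M=R.from_euler("z",yaw,degrees=True)*R.from_euler("y",-pitch,degrees=True)
    q=proj(C,M.apply(BP)+p); return np.r_[q.min(0),q.max(0)]
def bx(d): c,r,w,h=d["box"]; return np.array([c-w/2,r-h/2,c+w/2,r+h/2])
def detect(labels,cams):
    out=[]
    for c in cams:
        C=cal(c); optics.get_image(c)
        for l in labels:
            for d in finder.silhouettes(l,c):
                if d["p"]>.3: out.append((C,c,l,bx(d),d["p"]))
    return out
def fit(obs,p0,z,pitch):
    "obs: list (C,box,offset y along the row)"
    def f(v):
        ys=R.from_euler("z",v[2],degrees=True).apply([0,1,0])
        return np.concatenate([box(C,np.array([v[0],v[1],z])+o*ys,v[2],pitch)-b for C,b,o in obs])
    r=least_squares(f,p0,loss="soft_l1",x_scale=[.01,.01,1]); return r.x,f(r.x).reshape(-1,4)
E
python3 - <<'E'
from h import *
O=detect(["wrong_mid","spare_mid","other_mid"],["top","side","wrist"])
R0=[(.638,-.004,.082),0,30]; cand=[]
for C,c,l,b,pp in O:
    best=None
    for n,pos,yw,pt,o in [("rack",(.638,-.004,.082),1,30,0),("rack",(.638,.081,.082),1,30,.085),("rack",(.638,-.089,.082),1,30,-.085),("stock",(.484,.273,.043),-6,0,-.0425),("stock",(.492,.358,.043),-6,0,.0425)]:
        e=np.abs(box(C,np.array(pos),yw,pt)-b).max()
        if best is None or e<best[0]: best=(e,n,o)
    print(c,l,round(pp,2),b.round(1),best)
    if best[0]<12: cand.append((best[1],C,b,best[2],c))
for n,p0,z,pt in [("rack",[.638,-.004,1],.082,30),("stock",[.488,.316,-6],.043,0)]:
    ob=[(C,b,o) for m,C,b,o,c in cand if m==n]
    x,r=fit(ob,p0,z,pt); print(n,x.round(4)); print(r.round(1))
    for cam in ["top","side","wrist"]:
        ob=[(C,b,o) for m,C,b,o,c in cand if m==n and c==cam]
        if len(ob): print("  ",cam,fit(ob,p0,z,pt)[0].round(4))
E
```

```text
top wrong_mid 0.97 [266.9 134.7 281.9 178.7] (np.float64(3.8007708224751013), 'rack', 0)
top spare_mid 0.63 [172.4 186.8 187.  230.4] (np.float64(4.679267283461712), 'stock', -0.0425)
top other_mid 0.76 [142.8 184.6 162.  227.6] (np.float64(5.635868635266178), 'stock', 0.0425)
side wrong_mid 0.7 [196.4 160.6 242.2 199. ] (np.float64(1.8743935597846928), 'rack', 0)
side wrong_mid 0.56 [278.  143.6 340.8 177.2] (np.float64(87.2761144995851), 'rack', -0.085)
side spare_mid 0.91 [205.4 265.6 269.6 301.8] (np.float64(3.8779227141295394), 'stock', -0.0425)
side other_mid 0.85 [183.1 296.  252.3 337.2] (np.float64(3.9086286826940864), 'stock', 0.0425)
wrist wrong_mid 0.57 [200.6  64.4 247.2 223.8] (np.float64(5.169778238707863), 'rack', 0)
rack [ 0.6377 -0.008   2.647 ]
[[-0.7 -2.7 -2.5  1.4]
 [-1.4 -0.3  1.9 -0.4]
 [ 0.2 -0.4  0.2  0.5]]
   top [ 0.6358 -0.0126 -2.8794]
   side [ 0.6383 -0.0063 -0.8241]
   wrist [ 0.6378 -0.0078  2.6558]
stock [ 0.4791  0.3164 -3.6776]
[[-0.9 -2.2  0.7  0.9]
 [ 1.4 -2.3 -1.4  1.1]
 [-1.5 -0.2  0.1  0.5]
 [-0.  -1.   1.9  0.2]]
   top [ 0.4773  0.3161 -3.6572]
   side [ 0.4793  0.3165 -3.6719]
```

```bash
python3 - <<'E'
from h import *
C=cal("wrist"); im=cv2.imread("pics/w1.png"); H=cv2.cvtColor(im,cv2.COLOR_BGR2HSV); h,s,v=[H[...,i].astype(int) for i in range(3)]
col=(((h>105)&(h<125))|((h>4)&(h<18)))&(s>170)&(v>70); col[:,:105]=0; col[:,360:]=0; col[150:]=0
n,_,st,ce=cv2.connectedComponentsWithStats(cv2.morphologyEx(col.astype(np.uint8),cv2.MORPH_OPEN,np.ones((11,11))))
B=[(ce[i],st[i]) for i in range(1,n) if st[i,4]>150]; 
for b in B: print(b[0].round(1),b[1])
caps=sorted([b[0] for b in B if b[0][1]<105],key=lambda c:c[0]); bands=sorted([b[0] for b in B if b[0][1]>=105],key=lambda c:c[0])
bot=[np.where((im[150:235,int(c[0])-3:int(c[0])+4].min(2).mean(1)>150))[0].max()+150 for c in bands]; print(bot)
tops=[st_[1] for c,st_ in sorted([b for b in B if b[0][1]<105],key=lambda b:b[0][0])]
def f(q):
    M=R.from_euler("z",q[2],degrees=True)*R.from_euler("y",-30,degrees=True); o=[]
    for i,dy in enumerate([.085,0,-.085]):
        P=np.array([q[0],q[1],.082])+M.apply([0,dy,0])
        bb=proj(C,M.apply(BP)+P); cap=proj(C,P+M.apply([.070,0,.004])); bd=proj(C,P+M.apply([q[3],0,.008]))
        o+=[cap[0,0]-caps[i][0],bd[0,0]-bands[i][0],bd[0,1]-bands[i][1],bb[:,1].min()-tops[i],bb[:,1].max()-bot[i]-1]
    return np.array(o)
r=least_squares(f,[.638,-.004,1,.02],x_scale=[.01,.01,1,.01],loss="soft_l1"); print(r.x.round(4)); print(f(r.x).reshape(3,5).round(1))
Rt=slope(r.x[2],30); n=-Rt.as_matrix()[:,2]; G=np.r_[r.x[:2],.082]
plan(G-.011*n,Rt)
E
```

```text
[229.2  81.3] [ 213   64   34   35 1161]
[324.4  80.8] [ 305   64   38   35 1198]
[136.2  82.1] [ 117   66   44   34 1256]
[139.4 131.9] [119 121  42  23 915]
[230.5 131.2] [211 120  40  24 935]
[322.7 130.9] [303 120  40  23 898]
[np.int64(226), np.int64(226), np.int64(226)]
[ 0.6368 -0.0136  1.2221  0.0299]
[[-3.2 -3.4  0.1  0.7 -1.2]
 [ 0.2 -0.2  0.   1.2 -1.5]
 [ 2.3  2.6  0.   1.1 -1.9]]
t 3.65 turn [ 0.17  0.   -0.24] then shift [ 2.05 -2.55 15.55]
```

servo_tool --pt "0.5 -0.7 2 0 0 0 -0.4" --pt "0.5 -0.7 2 0 0 0 -0.4" --pt "0.5 -0.7 2 0 0 0 -0.4" --pt "0.5 -0.7 2 0 0 0 -0.4" --pt "0 0 0 0 0 0 -0.4"

```text
clock: 4.15
position: [0.6045, -0.0108, 0.1354]
ee_rot: [-0.003, 0.966, 0.009, 0.257]
contact_force: [-0.6, 0.3, -0.0]
width: 0.0596
gripper_force: 0.0
```

```bash
cat > rk.py <<'E'
from h import *
import sys
C=cal("wrist"); img=optics.get_image("wrist"); im=img[:,:,::-1].copy(); cv2.imwrite(f"pics/{sys.argv[1]}.png",im)
print([state()[1].round(4).tolist() for _ in range(2)])
H=cv2.cvtColor(im,cv2.COLOR_BGR2HSV); h,s,v=[H[...,i].astype(int) for i in range(3)]
col=(((h>105)&(h<125))|((h>4)&(h<18)))&(s>170)&(v>70)
n,_,st,ce=cv2.connectedComponentsWithStats(cv2.morphologyEx(col.astype(np.uint8),cv2.MORPH_OPEN,np.ones((11,11))))
for i in range(1,n):
    if st[i,4]>150: print(ce[i].round(1),st[i])
E
python3 rk.py w2
```

```text
[[0.6041, -0.0111, 0.1364], [0.6041, -0.0111, 0.1364]]
[383.1  98.1] [ 350   75   61   48 2447]
[252.8  99.7] [ 229   76   48   48 2226]
[123. 101.] [  95   78   63   48 2481]
[379.3 167.3] [ 351  151   58   34 1771]
[254.  168.8] [ 227  153   55   33 1743]
[128.  170.4] [ 100  154   58   34 1730]
```

View pics/w2.png

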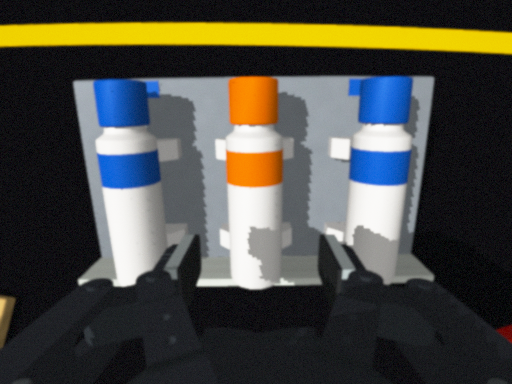

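```bash
python3 - <<'E'
from h import *
C=cal("wrist"); print(C[0].round(1).tolist(),C[1])
caps=np.array([[123,101],[252.8,99.7],[383.1,98.1]]);bands=np.array([[128,170.4],[254,168.8],[379.3,167.3]]);tops=[78,76,75];bot=287 # middle bottle bottom
def f(q):
    M=R.from_euler("z",q[2],degrees=True)*R.from_euler("y",-30,degrees=True); o=[]
    for i,dy in enumerate([.085,0,-.085]):
        P=np.array([q[0],q[1],.082])+M.apply([0,dy,q[4]])
        bb=proj(C,M.apply(BP)+P); cap=proj(C,P+M.apply([.070,0,.004])); bd=proj(C,P+M.apply([q[3],0,.008]))
        o+=[cap[0,0]-caps[i][0],bd[0,0]-bands[i][0],bd[0,1]-bands[i][1],bb[:,1].min()-tops[i]]+([bb[:,1].max()-bot] if i==1 else [0])
    return np.array(o)
r=least_squares(f,[.638,-.004,1,.02,0],x_scale=[.01,.01,1,.01,.01]); print(r.x.round(4)); print(f(r.x).reshape(3,5).round(1))
M=R.from_euler("z",r.x[2],degrees=True)*R.from_euler("y",-30,degrees=True)
P=np.r_[r.x[:2],.082]+M.apply([0,0,r.x[4]]); print("P",P.round(4))
print("fingers mid world", )
Rt=slope(r.x[2],30); n=-Rt.as_matrix()[:,2]
s,p,Rm=state()
plan(P-.011*n,Rt)
print("mean tool-frame of bottle",Rm.inv().apply(P-p).round(4))
E
```

```text
[[297.9, 0.0, 259.1], [0.0, 297.9, 193.7], [0.0, 0.0, 1.0]] [-0.04187434  0.          0.          0.          0.        ]
[ 0.6402 -0.0067  1.7595  0.0263 -0.0051]
[[-0.9 -0.2 -0.   0.6  0. ]
 [ 0.1 -0.2 -0.1 -0.  -1.5]
 [ 0.6  0.5  0.2  0.6  0. ]]
P [ 0.6427 -0.0067  0.0776]
fingers mid world
t 4.2 turn [ 0.36  0.14 -0.62] then shift [ 0.42 -0.32  8.12]
mean tool-frame of bottle [ 0.0043 -0.0037  0.0702]
```

servo_tool --pt "0.2 -0.2 1.5 0.2 0.1 -0.3 -0.4" --pt "0.2 -0.15 1.5 0.2 0 -0.3 -0.4" --pt "0 0 1.5 0 0 0 -0.4" --pt "0 0 1.5 0 0 0 -0.4" --pt "0 0 1.5 0 0 0 -0.4"

```text
clock: 4.7
position: [0.6457, -0.007, 0.0731]
ee_rot: [-0.004, 0.966, 0.014, 0.259]
contact_force: [0.9, 0.6, 0.5]
width: 0.0599
gripper_force: 0.0
```

servo_tool --pt "0 0 0 0 0 0 -0.4" --pt "0 0 0 0 0 0 0.1" --pt "0 0 0 0 0 0 0.5" --pt "0 0 0 0 0 0 1" --pt "0 0 0 0 0 0 1"

```text
clock: 5.2
position: [0.645, -0.0068, 0.0749]
ee_rot: [-0.004, 0.966, 0.014, 0.26]
contact_force: [1.0, -0.1, -1.4]
width: 0.0368
gripper_force: 40.1
```

servo_tool --pt "0 0 0 0 0 0 1" --pt "0 0 0 0 0 0 1" --pt "0 0 0 0 0 0 1" --pt "0 0 0 0 0 0 1" --pt "0 0 0 0 0 0 1"

```text
clock: 5.7
position: [0.6452, -0.0068, 0.0747]
ee_rot: [-0.004, 0.966, 0.014, 0.26]
contact_force: [-1.3, -1.1, 0.7]
width: 0.0368
gripper_force: 40.2
```

servo_tool --pt "0 0 -1 0 0 0 1" --pt "0 0 -2 0 0 0 1" --pt "0 0 -3.5 0 0 0 1" --pt "0 0 -4 0 0 0 1" --pt "0 0 -4 0 0 0 1"

```text
clock: 6.2
position: [0.571, -0.0091, 0.2011]
ee_rot: [-0.004, 0.966, 0.014, 0.259]
contact_force: [1.9, -0.1, -1.8]
width: 0.0366
gripper_force: 41.0
```

```bash
python3 - <<'E'
from h import *
plan([.455,-.315,.2],slope(14.5,0)); print(state()[0]["width"])
C=cal("top"); im=optics.get_image("top")
# V blocks in tray from first picture
g=cv2.imread("pics/top0.png"); m=(g.min(2)>130).astype(np.uint8); m[:190]=0; m[255:]=0; m[:,:345]=0; m[:,395:]=0
n,_,st,ce=cv2.connectedComponentsWithStats(m); P=onz(C,ce[1:],.022); print(st[1:].tolist(),P.round(3).tolist())
E
```

```text
t 6.2 turn [  3.35 -29.89 -12.5 ] then shift [-18.89  26.71   0.11]
0.0366086595917
[[358, 207, 19, 9, 95], [364, 229, 19, 9, 95]] [[0.496, -0.305, 0.022], [0.428, -0.322, 0.022]]
```

servo_tool --pt "0 0 0 0.8 -7.5 -3.1 1" --pt "0 0 0 0.8 -7.5 -3.1 1" --pt "0 0 0 0.8 -7.5 -3.1 1" --pt "0 0 0 0.8 -7.5 -3.1 1" --pt "-2 3 0 0 0 0 1"

```text
clock: 6.75
position: [0.5659, -0.0408, 0.1997]
ee_rot: [0.0, 0.992, 0.128, 0.001]
contact_force: [0.1, -0.1, -1.9]
width: 0.0366
gripper_force: 41.0
```

servo_tool --pt "-2.3 3.4 0 0 0 0 1" --pt "-2.3 3.4 0 0 0 0 1" --pt "-2.3 3.4 0 0 0 0 1" --pt "-2.3 3.4 0 0 0 0 1" --pt "-2.3 3.4 0 0 0 0 1"

```text
clock: 7.25
position: [0.4906, -0.2379, 0.2011]
ee_rot: [0.002, 0.992, 0.125, 0.0]
contact_force: [1.7, 0.8, -0.5]
width: 0.0368
gripper_force: 41.0
```

servo_tool --pt "-2.3 3.4 0 0 0 0 1" --pt "-2.3 3.4 0 0 0 0 1" --pt "0 0 0 0 0 0 1" --pt "0 0 0 0 0 0 1" --pt "0 0 0 0 0 0 1"

```text
clock: 7.75
position: [0.4638, -0.3127, 0.2008]
ee_rot: [0.001, 0.992, 0.125, -0.0]
contact_force: [0.5, 0.0, -1.1]
width: 0.0368
gripper_force: 41.0
```

```bash
python3 - <<'E'
from h import *
plan([.462,-.314,.2],slope(14.2,0)); C=cal("wrist"); im=optics.get_image("wrist")[:,:,::-1].copy(); print(proj(C,[[.496,-.305,.022],[.428,-.322,.022]]).round(1).tolist())
cv2.imwrite("pics/w3.png",im)
E
```

```text
t 7.75 turn [0.08 0.02 0.18] then shift [-0.21  0.08  0.08]
[[259.7, 145.1], [259.3, 208.7]]
```

View pics/w3.png

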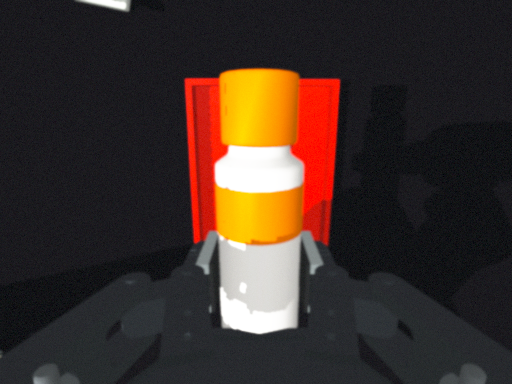

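```bash
python3 - <<'E'
from h import *
C=cal("wrist"); P=onz(C,[(185.5,79),(340.5,79)],.028); print(P.round(4).tolist()); s,p,Rm=state()
y=(P[0]-P[1])[:2]; yaw=np.degrees(np.arctan2(-y[0],y[1])); print(np.linalg.norm(y),yaw)
m=P.mean(0)-R.from_euler("z",14.3,degrees=True).apply([.1,0,0]); m[2]=.2; print(m); plan(m,slope(14.2,0))
g=cv2.imread("pics/w3.png").astype(int); r=(g[...,2]>110)&(g[...,1]<90)
for row in (90,150,200,230): c=np.where(r[row])[0]; q=onz(C,[(c.min()-.5,row),(c.max()+.5,row)],.028 ); print(row,c.min(),c.max(),Rm.inv().apply(q-p).round(4)[:,1])
E
```

```text
[[0.5411, -0.2184, 0.028], [0.5789, -0.3646, 0.028]]
0.150965185241057 14.48774298789093
[ 0.46309235 -0.31622986  0.2       ]
t 7.8 turn [0.09 0.03 0.23] then shift [-0.18  0.34  0.08]
90 185 339 [-0.0737  0.0786]
150 188 335 [-0.0743  0.0785]
200 191 331 [-0.0745  0.0779]
230 193 328 [-0.0745  0.0769]
```

servo_tool --pt "-0.15 0.22 3 0 0 0.2 1" --pt "0 0 4 0 0 0 1" --pt "0 0 4 0 0 0 1" --pt "0 0 3.5 0 0 0 1" --pt "0 0 1.8 0 0 0 1"

```text
clock: 8.3
position: [0.4619, -0.3136, 0.0349]
ee_rot: [-0.001, 0.992, 0.124, -0.002]
contact_force: [-1.1, 0.4, -1.9]
width: 0.0369
gripper_force: 41.0
```

servo_tool --pt "0 0 0 0 0 0 1" --pt "0 0 0.2 0 0 0 1" --pt "0 0 0.2 0 0 0 1" --pt "0 0 0 0 0 0 1" --pt "0 0 0 0 0 0 1"

```text
clock: 8.8
position: [0.4634, -0.3168, 0.0348]
ee_rot: [0.002, 0.992, 0.123, 0.0]
contact_force: [-0.4, -0.0, -1.6]
width: 0.037
gripper_force: 41.0
```

servo_tool --pt "0 0 0.2 0 0 0 1" --pt "0 0 0.2 0 0 0 1" --pt "0 0 0 0 0 0 1" --pt "0 0 0 0 0 0 1" --pt "0 0 0 0 0 0 1"

```text
clock: 9.3
position: [0.4628, -0.3165, 0.0297]
ee_rot: [0.001, 0.992, 0.123, -0.0]
contact_force: [-0.6, 0.3, -0.5]
width: 0.0371
gripper_force: 41.0
```

```bash
python3 - <<'E'
from h import *
s,p,_=state(); print(p,s["contact_force"],s["moment"]);optics.get_image("top"); s,p,_=state(); print(p,s["contact_force"],s["qd"])
E
```

```text
[ 0.46283103 -0.31647693  0.02966295] [-0.63712053  0.25084411 -0.46791681] [ 0.02033631 -0.00050112  0.0107969 ]
[ 0.46284893 -0.31648944  0.02967081] [ 1.26916131 -0.27928071 -1.08815367] [-0.00102049 -0.00046578 -0.00061071 -0.00151665 -0.00076027 -0.00104101]
```

servo_tool --pt "0 0 0.1 0 0 0 1" --pt "0 0 0.1 0 0 0 1" --pt "0 0 0 0 0 0 1" --pt "0 0 0 0 0 0 1" --pt "0 0 0 0 0 0 1"

```text
clock: 9.85
position: [0.463, -0.3166, 0.0286]
ee_rot: [0.001, 0.992, 0.123, -0.0]
contact_force: [-1.7, 1.2, 5.0]
width: 0.0368
gripper_force: 41.6
```

servo_tool --pt "0 0 0.1 0 0 0 1" --pt "0 0 0 0 0 0 1" --pt "0 0 0 0 0 0 1" --pt "0 0 0 0 0 0 1" --pt "0 0 0 0 0 0 1"

```text
clock: 10.35
position: [0.463, -0.3166, 0.0285]
ee_rot: [0.001, 0.992, 0.123, 0.0]
contact_force: [-2.0, 2.6, 10.8]
width: 0.0367
gripper_force: 42.1
```

servo_tool --pt "0 0 0 0 0 0 0.1" --pt "0 0 0 0 0 0 0" --pt "0 0 0 0 0 0 -0.2" --pt "0 0 0 0 0 0 -0.4" --pt "0 0 0 0 0 0 -0.4"

```text
clock: 10.85
position: [0.4628, -0.3165, 0.0264]
ee_rot: [0.001, 0.992, 0.123, -0.0]
contact_force: [-0.3, -0.1, 0.2]
width: 0.0595
gripper_force: 0.0
```

servo_tool --pt "0 0 -1 0 0 0 -0.4" --pt "0 0 -2 0 0 0 -0.4" --pt "0 0 -4 0 0 0 -0.4" --pt "0 0 -5 0 0 0 -0.4" --pt "0 0 -5 0 0 0 -0.4"

```text
clock: 11.35
position: [0.4625, -0.3158, 0.1988]
ee_rot: [0.001, 0.992, 0.123, -0.0]
contact_force: [0.9, -1.7, -0.3]
width: 0.0596
gripper_force: 0.0
```

```bash
python3 - <<'E'
from h import *
im=optics.get_image("wrist")[:,:,::-1].copy(); C=cal("wrist")
cv2.imwrite("pics/w4.png",im)
S=R.from_euler("z",-4,degrees=True)
print("box expect in cradle",box(C,np.array([.4635,-.3165,.036]),14.3,0).round(1))
plan(np.array([.4791,.3164,.2])+S.apply([0,-.0425,0]),slope(-4,0))
E
```

```text
box expect in cradle [234.8  97.1 272.3 237.3]
t 11.4 turn [ 0.8  -0.64 18.19] then shift [ -3.17 -59.23   0.82]
```

View pics/w4.png

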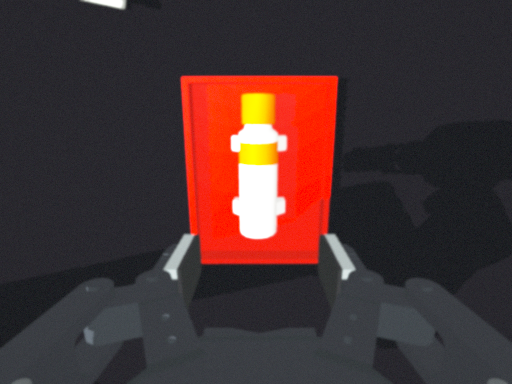

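servo_tool --pt "0 0 0 0.3 -0.2 6.1 -0.4" --pt "0 0 0 0.3 -0.2 6.1 -0.4" --pt "0 0 0 0.3 -0.2 6 -0.4" --pt "-0.2 -4.5 0 0 0 0 -0.4" --pt "-0.2 -4.5 0 0 0 0 -0.4"

```text
clock: 11.9
position: [0.4653, -0.226, 0.198]
ee_rot: [-0.006, 0.999, -0.037, -0.006]
contact_force: [0.8, -0.3, 0.2]
width: 0.0596
gripper_force: 0.0
```

servo_tool --pt "-0.2 -4.5 0 0 0 0 -0.4" --pt "-0.2 -4.5 0 0 0 0 -0.4" --pt "-0.2 -4.5 0 0 0 0 -0.4" --pt "-0.2 -4.5 0 0 0 0 -0.4" --pt "-0.2 -4.5 0 0 0 0 -0.4"

```text
clock: 12.4
position: [0.4709, 0.0008, 0.2012]
ee_rot: [-0.006, 0.999, -0.035, -0.006]
contact_force: [1.0, -1.2, -0.2]
width: 0.0599
gripper_force: 0.0
```

servo_tool --pt "-0.2 -4.5 0 0 0 0 -0.4" --pt "-0.3 -4.5 0 0 0 0 -0.4" --pt "-0.3 -4.5 0 0 0 0 -0.4" --pt "-0.3 -4.5 0 0 0 0 -0.4" --pt "-0.3 -4.5 0.3 0 0 0 -0.4"

```text
clock: 12.9
position: [0.4729, 0.2264, 0.2014]
ee_rot: [-0.006, 0.999, -0.035, -0.005]
contact_force: [1.1, -0.5, -0.2]
width: 0.0595
gripper_force: 0.0
```

servo_tool --pt "-0.3 -4 0.3 0 0 0 -0.4" --pt "0 0 0 0 0 0 -0.4" --pt "0 0 0 0 0 0 -0.4" --pt "0 0 0 0 0 0 -0.4" --pt "0 0 0 0 0 0 -0.4"

```text
clock: 13.4
position: [0.4728, 0.2633, 0.1982]
ee_rot: [-0.006, 0.999, -0.036, -0.006]
contact_force: [-0.0, -0.9, -0.2]
width: 0.0601
gripper_force: 0.0
```

```bash
python3 rk.py w5; python3 - <<'E'
from h import *
C=cal("wrist"); optics.get_image("wrist")
for l in ["spare_mid","other_mid"]: print(l,[(bx(d).round(1),round(d["p"],2)) for d in finder.silhouettes(l,"wrist")])
plan([.48,.272,.2],slope(-4,0))
E
```

```text
[[0.4729, 0.2634, 0.1982], [0.4729, 0.2634, 0.1982]]
[250.1 105.5] [235  91  31  30 915]
[249.6 151.9] [232 142  36  21 745]
spare_mid [(array([231.2,  90.4, 272.2, 236.2]), 0.87), (array([443.8,   3.5, 505.4,  48.2]), 0.52)]
other_mid [(array([143.9,  84. , 188.3, 236.8]), 0.64)]
t 13.6 turn [-0.68  0.72 -0.11] then shift [ 0.65 -0.87 -0.18]
```

View pics/w5.png

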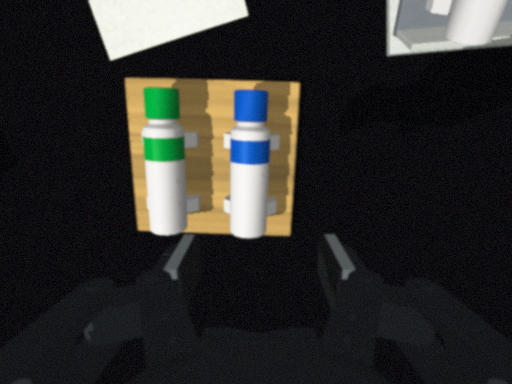

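```bash
python3 - <<'E'
from h import *
C=cal("wrist"); im=cv2.imread("pics/w5.png"); H=cv2.cvtColor(im,cv2.COLOR_BGR2HSV); h,s,v=[H[...,i].astype(int) for i in range(3)]
m=((h>50)&(h<80)&(s>150)&(v>60)).astype(np.uint8); n,_,st,ce=cv2.connectedComponentsWithStats(cv2.morphologyEx(m,cv2.MORPH_OPEN,np.ones((7,7))))
g=sorted([(ce[i],st[i]) for i in range(1,n) if st[i,4]>150],key=lambda b:b[0][1]); print(g)
caps=[g[0][0],(250.1,105.5)];bands=[g[1][0],(249.6,151.9)];tops=[g[0][1][1],91];bots=[235,238]
def f(q):
    M=R.from_euler("z",q[2],degrees=True); o=[]
    for i,dy in enumerate([.085,0]):
        P=np.array([q[0],q[1],.043+q[4]])+M.apply([0,dy,0]); bb=proj(C,M.apply(BP)+P)
        cap=proj(C,P+M.apply([.070,0,.004])); bd=proj(C,P+M.apply([q[3],0,.008]))
        o+=[cap[0,0]-caps[i][0],bd[0,0]-bands[i][0],bd[0,1]-bands[i][1],bb[:,1].min()-tops[i],bb[:,1].max()-bots[i]]
    return np.array(o)
r=least_squares(f,[.48,.272,-5,.027,0],x_scale=[.01,.01,1,.01,.01]); print(r.x.round(4)); print(f(r.x).reshape(2,5).round(1))
plan([r.x[0],r.x[1],.043-.0078],slope(r.x[2],0))
E
```

```text
[(array([161.29386892, 102.98414376]), array([145,  89,  34,  29, 946], dtype=int32)), (array([163.49058971, 149.10414053]), array([145, 139,  38,  22, 797], dtype=int32))]
[ 0.4726  0.2755 -5.6281  0.029  -0.0058]
[[-0.1 -1.1  0.3  0.3 -0.3]
 [ 0.9  0.4 -0.2  0.3 -0.6]]
t 13.6 turn [-0.67  0.73  1.51] then shift [-0.15 -1.17 16.3 ]
```

servo_tool --pt "-0.1 -0.6 3 -0.7 0.7 1.5 -0.4" --pt "-0.05 -0.5 3 0 0 0 -0.4" --pt "0 0 4 0 0 0 -0.4" --pt "0 0 3.5 0 0 0 -0.4" --pt "0 0 1.8 0 0 0 -0.4"

```text
clock: 14.1
position: [0.4699, 0.2749, 0.0423]
ee_rot: [0.001, 0.999, -0.049, -0.002]
contact_force: [0.4, -0.8, 0.2]
width: 0.06
gripper_force: 0.0
```

servo_tool --pt "0 0 1 0 0 0 -0.4" --pt "0 0 0 0 0 0 -0.4" --pt "0 0 0 0 0 0 -0.4" --pt "0 0 0 0 0 0 -0.4" --pt "0 0 0 0 0 0 -0.4"

```text
clock: 14.6
position: [0.4725, 0.2764, 0.0363]
ee_rot: [-0.0, 0.999, -0.048, 0.001]
contact_force: [-1.0, -0.0, 0.2]
width: 0.0595
gripper_force: 0.0
```

```bash
python3 rk.py w6; python3 - <<'E'
from h import *
plan([.4726,.2755,.0352],slope(-5.6,0))
E
```

```text
[[0.4723, 0.2763, 0.0361], [0.4723, 0.2763, 0.0361]]
[262.5  99.9] [ 225   62   76   77 5549]
[261.8 208.7] [ 220  183   84   54 4091]
t 14.65 turn [-0.03 -0.06  0.08] then shift [0.04 0.08 0.09]
```

```bash
python3 - <<'E'
import cv2,numpy as np
for f in ("w3","w6"):
    H=cv2.cvtColor(cv2.imread(f"pics/{f}.png"),cv2.COLOR_BGR2HSV); h,s,v=[H[...,i].astype(int) for i in range(3)]
    m=(((h>105)&(h<125))|((h>8)&(h<26)))&(s>150)&(v>50)
    n,_,st,ce=cv2.connectedComponentsWithStats(cv2.morphologyEx(m.astype(np.uint8),cv2.MORPH_OPEN,np.ones((11,11))))
    print(f,[(ce[i].round(1),st[i].tolist()) for i in range(1,n) if st[i,4]>1000])
E
```

```text
w3 [(array([258.8, 106. ]), [219, 68, 80, 79, 5913]), (array([258.8, 215.7]), [215, 189, 88, 56, 4341])]
w6 [(array([262.7,  99.9]), [225, 62, 77, 77, 5606]), (array([261.8, 208.5]), [220, 182, 85, 55, 4165])]
```

servo_tool --pt "0.2 0.1 0.25 0 0 0 -0.4" --pt "0 0 0 0 0 0 0" --pt "0 0 0 0 0 0 0.5" --pt "0 0 0 0 0 0 1" --pt "0 0 0 0 0 0 1"

```text
clock: 15.15
position: [0.4736, 0.2747, 0.0328]
ee_rot: [0.0, 0.999, -0.048, -0.0]
contact_force: [-0.8, -0.2, 3.7]
width: 0.037
gripper_force: 39.8
```

servo_tool --pt "0 0 0 0 0 0 1" --pt "0 0 0 0 0 0 1" --pt "0 0 0 0 0 0 1" --pt "0 0 -0.5 0 0 0 1" --pt "0 0 -1.5 0 0 0 1"

```text
clock: 15.65
position: [0.4719, 0.2746, 0.0511]
ee_rot: [0.001, 0.999, -0.048, -0.003]
contact_force: [0.7, -0.3, -1.4]
width: 0.037
gripper_force: 40.3
```

servo_tool --pt "0 0 -2.5 0 0 0 1" --pt "0 0 -3 0 0 0 1" --pt "0 0 -4 0 0 0 1" --pt "0 0 -4 0 0 0 1" --pt "0 0 -3 0 0 0 1"

```text
clock: 16.15
position: [0.4738, 0.2756, 0.2198]
ee_rot: [-0.001, 0.999, -0.048, 0.0]
contact_force: [-0.0, 0.1, -1.1]
width: 0.0365
gripper_force: 40.3
```

```bash
python3 rk.py w7; python3 - <<'E'
from h import *
Rt=slope(1.76,30); n=-Rt.as_matrix()[:,2]
print(Rt.as_quat())
plan(np.array([.645,-.0068,.0748])+.12*n,Rt)
E
```

```text
[[0.4763, 0.2766, 0.2245], [0.4763, 0.2766, 0.2245]]
[259. 102.] [ 219   63   81   80 5999]
[259.7 214.4] [ 216  188   88   56 4340]
[ 0.9658119   0.01483497  0.25878852 -0.00397502]
t 16.2 turn [ 1.63 29.46 -7.19] then shift [ 6.37 28.85  8.96]
```

servo_tool --pt "0 0 0 0.4 7.2 -1.8 1" --pt "0 0 0 0.4 7.2 -1.8 1" --pt "0 0 0 0.4 7.2 -1.8 1" --pt "0 0 0 0.4 7.2 -1.8 1" --pt "0.9 4.1 1.2 0 0 0 1"

```text
clock: 16.7
position: [0.4822, 0.2401, 0.2096]
ee_rot: [-0.004, 0.969, 0.022, 0.248]
contact_force: [0.6, 0.6, -2.5]
width: 0.0368
gripper_force: 40.4
```

servo_tool --pt "0.9 4.1 1.2 0 0 0 1" --pt "0.9 4.1 1.2 0 0 0 1" --pt "0.9 4.1 1.2 0 0 0 1" --pt "0.9 4.1 1.2 0 0 0 1" --pt "0.9 4.1 1.2 0 0 0 1"

```text
clock: 17.2
position: [0.5627, 0.0301, 0.1807]
ee_rot: [-0.002, 0.969, 0.015, 0.248]
contact_force: [-0.3, 1.6, -1.9]
width: 0.0371
gripper_force: 40.4
```

servo_tool --pt "0.9 4.1 1.2 0 0 0 1" --pt "0 0 0 0 0 0 1" --pt "0 0 0 0 0 0 1" --pt "0 0 0 0 0 0 1" --pt "0 0 0 0 0 0 1"

```text
clock: 17.7
position: [0.5773, -0.0075, 0.1754]
ee_rot: [-0.002, 0.969, 0.017, 0.248]
contact_force: [0.9, -0.5, -1.7]
width: 0.0369
gripper_force: 40.6
```

```bash
python3 rk.py w8; python3 - <<'E'
from h import *
Rt=slope(1.76,29.3); print(slope(1.76,30).as_quat()[[3,0,1,2]].round(3))
plan(np.array([.645,-.0068,.0748]),Rt); print(state()[0]["ee_rot"])
C=cal("wrist"); M=R.from_euler("z",1.76,degrees=True)*R.from_euler("y",-30,degrees=True); P=np.array([.6402,-.0067,.082])
for dy in(.085,-.085): print(proj(C,P+M.apply([.07,dy,.004])),proj(C,P+M.apply([.028,dy,.008])))
E
```

```text
[[0.5775, -0.0075, 0.1756], [0.5775, -0.0075, 0.1756]]
[259.1 101.9] [ 220   62   79   81 6029]
[154.5  93.7] [ 133   76   48   37 1523]
[367.   94.9] [ 342   77   47   38 1545]
[156.8 150.2] [ 135  138   46   26 1096]
[363.6 150.7] [ 341  138   46   26 1117]
[258.8 214.5] [ 216  188   87   56 4348]
[-0.004  0.966  0.015  0.259]
t 17.75 turn [0.15 0.54 0.25] then shift [ 0.95  0.14 12.09]
[-0.00199591  0.9685357   0.01665966  0.24830842]
[[151.51849739  95.02000576]] [[154.7147139  149.77564658]]
[[370.52575945  96.13719191]] [[366.74879235 150.71327885]]
```

View pics/w8.png

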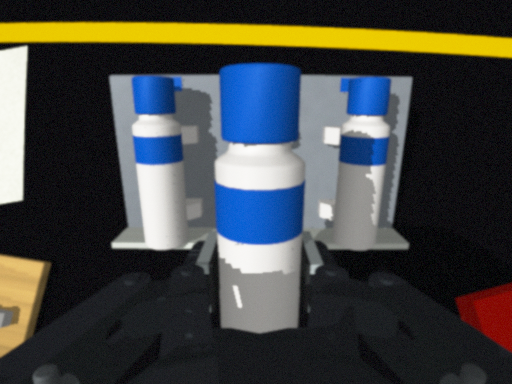

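servo_tool --pt "0.5 0.07 1 0.1 0.5 0.2 1" --pt "0.45 0.07 2 0 0 0 1" --pt "0 0 3 0 0 0 1" --pt "0 0 3 0 0 0 1" --pt "0 0 1.6 0 0 0 1"

```text
clock: 18.25
position: [0.6386, -0.008, 0.0851]
ee_rot: [-0.003, 0.968, 0.014, 0.252]
contact_force: [0.0, 0.4, -1.4]
width: 0.0368
gripper_force: 40.6
```

servo_tool --pt "0 0 0.5 0 0 0 1" --pt "0 0 0 0 0 0 1" --pt "0 0 0 0 0 0 1" --pt "0 0 0 0 0 0 1" --pt "0 0 0 0 0 0 1"

```text
clock: 18.75
position: [0.6409, -0.009, 0.0845]
ee_rot: [-0.003, 0.967, 0.014, 0.254]
contact_force: [0.5, -0.9, -1.9]
width: 0.0369
gripper_force: 40.6
```

```bash
python3 - <<'E'
from h import *
plan(np.array([.645,-.0068,.0748]),slope(1.76,29.3)); print(state()[0]["contact_force"])
E
```

```text
t 18.75 turn [ 0.15 -0.08 -0.05] then shift [-0.11 -0.2   1.05]
[ 0.54984935 -0.8862235  -1.86773293]
```

servo_tool --pt "-0.1 -0.2 0.3 0 0 0 1" --pt "0 0 0.3 0 0 0 1" --pt "0 0 0.1 0 0 0 1" --pt "0 0 0 0 0 0 1" --pt "0 0 0 0 0 0 1"

```text
clock: 19.25
position: [0.6432, -0.0069, 0.0766]
ee_rot: [-0.003, 0.967, 0.014, 0.253]
contact_force: [-0.1, 0.3, -1.2]
width: 0.0368
gripper_force: 40.6
```

servo_tool --pt "0 0 0.1 0 0 0 1" --pt "0 0 0.1 0 0 0 1" --pt "0 0 0 0 0 0 1" --pt "0 0 0 0 0 0 1" --pt "0 0 0 0 0 0 1"

```text
clock: 19.75
position: [0.6441, -0.0068, 0.075]
ee_rot: [-0.003, 0.967, 0.014, 0.253]
contact_force: [0.9, -0.4, -1.8]
width: 0.0366
gripper_force: 40.6
```

Not yet in contact; continue in small steps.

servo_tool --pt "0 0 0.1 0 0 0 1" --pt "0 0 0 0 0 0 1" --pt "0 0 0 0 0 0 1" --pt "0 0 0 0 0 0 1" --pt "0 0 0 0 0 0 1"

```text
clock: 20.25
position: [0.6446, -0.0068, 0.0741]
ee_rot: [-0.003, 0.967, 0.014, 0.253]
contact_force: [0.3, 0.1, -1.8]
width: 0.0368
gripper_force: 40.6
```

servo_tool --pt "0 0 0.1 0 0 0 1" --pt "0 0 0 0 0 0 1" --pt "0 0 0 0 0 0 1" --pt "0 0 0 0 0 0 1" --pt "0 0 0 0 0 0 1"

```text
clock: 20.75
position: [0.6451, -0.0068, 0.0733]
ee_rot: [-0.003, 0.967, 0.014, 0.253]
contact_force: [-0.2, -0.2, -1.5]
width: 0.0372
gripper_force: 40.6
```

servo_tool --pt "0 0 0.1 0 0 0 1" --pt "0 0 0 0 0 0 1" --pt "0 0 0 0 0 0 1" --pt "0 0 0 0 0 0 1" --pt "0 0 0 0 0 0 1"

```text
clock: 21.25
position: [0.6456, -0.0068, 0.0724]
ee_rot: [-0.003, 0.967, 0.014, 0.253]
contact_force: [-0.0, 0.5, -0.3]
width: 0.0367
gripper_force: 40.7
```

servo_tool --pt "0 0 0.1 0 0 0 1" --pt "0 0 0 0 0 0 1" --pt "0 0 0 0 0 0 1" --pt "0 0 0 0 0 0 1" --pt "0 0 0 0 0 0 1"

```text
clock: 21.75
position: [0.6458, -0.0068, 0.0717]
ee_rot: [-0.003, 0.967, 0.014, 0.253]
contact_force: [-4.9, -1.0, 5.3]
width: 0.0365
gripper_force: 41.3
```

servo_tool --pt "0 0 0.1 0 0 0 1" --pt "0 0 0 0 0 0 1" --pt "0 0 0 0 0 0 1" --pt "0 0 0 0 0 0 1" --pt "0 0 0 0 0 0 1"

```text
clock: 22.25
position: [0.6459, -0.0068, 0.0716]
ee_rot: [-0.003, 0.967, 0.014, 0.253]
contact_force: [-10.8, -1.2, 10.9]
width: 0.0368
gripper_force: 42.1
```

```bash
python3 rk.py w9; python3 -c "
from h import *
s,p,r=state(); print(s['moment'],r.inv().apply(s['contact_force']))"
```

```text
[[0.6459, -0.0067, 0.0716], [0.6459, -0.0067, 0.0716]]
[259.3 102.5] [ 220   63   80   81 6130]
[ 50.9 105.8] [   0   69  117   79 7272]
[464.7 106.2] [ 402   69  110   79 7041]
[ 62.6 215.8] [  12  185  101   61 4766]
[453.8 215.6] [ 404  185  102   61 4859]
[258.9 215.4] [ 216  189   87   56 4309]
[-0.24128013  0.73257993 -0.10854688] [ -3.29159028   1.5709428  -14.50593201]
```

servo_tool --pt "0 0 0 0 0 0 0.1" --pt "0 0 0 0 0 0 0" --pt "0 0 0 0 0 0 -0.2" --pt "0 0 0 0 0 0 -0.4" --pt "0 0 0 0 0 0 -0.4"

```text
clock: 22.8
position: [0.6468, -0.0068, 0.0704]
ee_rot: [-0.003, 0.967, 0.014, 0.253]
contact_force: [-0.4, -0.1, 0.0]
width: 0.0596
gripper_force: 0.0
```

servo_tool --pt "0 0 -1 0 0 0 -0.4" --pt "0 0 -2 0 0 0 -0.4" --pt "0 0 -4 0 0 0 -0.4" --pt "0 0 -4 0 0 0 -0.4" --pt "0 0 0 0 0 0 -0.4"

```text
clock: 23.3
position: [0.5935, -0.0086, 0.1725]
ee_rot: [-0.002, 0.966, 0.014, 0.257]
contact_force: [-0.1, -0.3, -0.0]
width: 0.0596
gripper_force: 0.0
```

```bash
python3 rk.py w10; python3 -c "
from h import *
cv2.imwrite('pics/top1.png',optics.get_image('top')[:,:,::-1]);cv2.imwrite('pics/side1.png',optics.get_image('side')[:,:,::-1])"
```

```text
[[0.5933, -0.0085, 0.1702], [0.5933, -0.0085, 0.1702]]
[150.  113.8] [ 128   96   49   38 1605]
[257.1 114.2] [ 238   96   39   38 1440]
[366.3 113.7] [ 341   96   48   38 1590]
[153.1 170.9] [ 130  158   48   27 1191]
[257.  171.1] [ 235  159   45   26 1124]
[363.5 170.7] [ 340  158   48   27 1189]
```

View pics/w10.png

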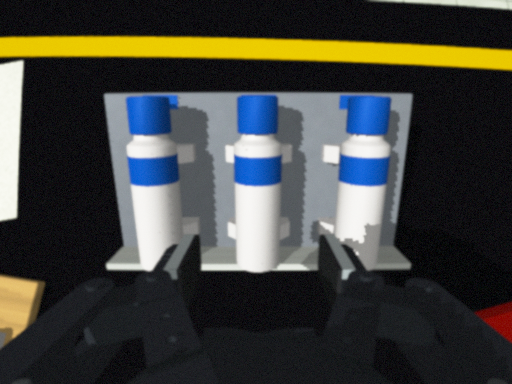

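The middle bay now holds the blue-capped bottle. Its cap is at (257,114), level with its neighbours at (150,114) and (366,114), and the gripper is clear.

```bash
python3 -c "
from rig import manip
print(manip.sign_off())"
```

```text
the job is handed in; nothing more can be done
None
```

The orange-capped bottle now lies in the reject tray's cradle, and the blue-capped spare is seated cap uphill in the middle bay, level with its neighbours in the last wrist picture. The job was handed in at about 23 s.

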